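Set up the marble slab for fitting snaps

ROBOT

A 6-joint arm with a two-finger parallel gripper is mounted at the origin on the work surface. World frame = base frame: x ahead of the robot, y to its left, z up, the work surface at z = 0. Lengths are in m, angles in rad, forces in N, time in s.
With the tool pointing down it reaches from about 0.25 to 0.8 m from the base axis. Payload 8.5 kg.
Tool frame: the origin (TCP) lies at the very end of the fingers, on their centre line; the grasp point (between the pads) lies grip_depth behind it (grip_depth is the distance from the TCP to the grasp point, in m); z points along the fingers, y is the line along which they close (so a half turn about z gives the same grasp; the last joint's range is limited). The gripper opens to 85 mm and grips with 20 to 120 N. Pads are 22 mm wide; open, the fingers measure 114 mm over their backs; the gripper's body (76 mm by 85 mm) begins 54 mm behind the grasp point. The pads swing forward as they close: fully open they stand 13 mm farther back than shut.
Start: joints at [1.172, 0.238, -0.013, 1.319, 0, 1.571], TCP at [0.204, 0.484, 0.231] pointing down, gripper open.
Joint ranges: [-2.66, 2.66], [-1.03, 1.9], [-1.14, 1.46], [-1.82, 2.27], [-1.45, 1.34], [-3.14, 3.14]. Speed limits (rad/s): [2.22, 2.22, 2.79, 3.14, 3.14, 3.14].

INTERFACE

Orientations are given as a unit quaternion [w, x, y, z].
In Python, from workcell import * gives the robot as it stands.
- The arm moves only by the shell command python3 -m creep 'ROWS' [OPENING] [FORCE]. ROWS is a JSON object whose one key "steps" holds one flat list of numbers, 6 for each row, row after row: the shift along the tool's x, y, z in m, then the turn, a rotation vector about the tool's x, y, z in rad. In form: {"steps": [x, y, z, rx, ry, rz, x, y, z, rx, ry, rz, ...]}. A call has 1 to 8 rows; each row is the pose to reach, as a shift and turn from the pose commanded when the call began, along the tool's axes at that moment; what a row does not reach only later rows make up. A row lasts 1/8 s, in which the tool goes at most 62.5 mm and 10.7 degrees, less where a joint would pass 70% of its speed; a pose out of reach is approached as far as the arm can. A call with a gripper value outside its range is refused whole. OPENING is the opening, from 0 (shut) to 1 (fully open), set as the call begins (- or left out, the last holds). The fingers move at their own pace and stop on an object; FORCE is the grip in N (left out, the last holds). Time passes only in rows, so rows that repeat a pose let the fingers close. It gives the time, the measured TCP pose, the force, the opening and the grip force at its end, in the units of the state.
- state(): the state, without advancing time (a new reading comes with each control period).
- read_camera(name): name is "scene" or "top"; returns a dict with "pixels" (420x560x3 uint8, red, green, blue), "vfov" (degrees; the focal length in pixels is half the picture's height over the tangent of half this angle, whatever the lens; pixels are square), "cx", "cy" (the principal point, pixels), "dist_coeffs" ([k1, k2, p1, p2, k3] as OpenCV has them; the pictures are not rectified), "eye" and "orientation" of the camera in the world. Camera axes: x right, y down, z forward; pixel columns grow to the right and rows downward; lengths in m; the calibration is good to about 2 mm. A picture is of the moment at which its call begins. There is no depth.
- sign_off(): hands the job in; it is judged then, once.
The state is a dict: "t": time; "joints": joint angles; "qd": joint speeds; "joint_torque": joint torques, N m; "tcp_pos": TCP position; "ee_rot": TCP orientation; "ft_force": force on the tool from outside, world axes, zero at the start; "ft_torque": the same for the moment, N m; "grip_width": finger opening in m; "grip_force": force on a finger pad.
Only numpy, scipy, OpenCV 4.12 (cv2) and the standard library are available. Lean on these libraries where they do the work, as an engineer would, in place of code of your own. Each camera call takes 0.05 s, during which the arm holds its last target. There are 200 camera calls.

TASK

Set up the marble slab for fitting snaps (left, right and behind are as seen from the robot): lay the black punching pad in the middle of the slab's left half and the steel dished anvil, dishes up, in the middle of its right half, each with its long side running front to back, square with the slab. On the table behind the slab, about 2 cm clear of its back edge, stand the round tin in line with the pad and the square tin in line with the anvil, and stand the maul on its head about 2 cm clear of the slab's right side, level with the middle of that side. Keep the tins upright so that nothing spills, and leave the glue jar, the leather box and the pliers where they are.

Things in the scene. Friction and masses are not known exactly. Their poses are not given: they have to be found in the camera images.
- slab: Fixed white veined marble slab, flat on the table, 150 mm front to back (its x) by 220 mm left to right (its y) by 20 mm thick. Origin: centre of its underside; x points to its back (away from the robot), y to its left as the robot sees it, z up. It is turned up to 0.25 rad and stands to the left or to the right; the cork mat is on the other side.
- pad: Starts on a fixed cork mat, 3 mm thick, beside the slab. Black rubber punching pad, plain rectangular block, 110 mm long (its x) by 64 mm wide (its y) by 12 mm thick. Origin: centre of its underside, z up. About 100 g.
- anvil: Starts on a fixed cork mat, 3 mm thick, beside the slab. Steel dished anvil: a bar 110 mm long (its x) by 32 mm wide (its y) by 14 mm thick with a row of five round dishes, 4 mm deep, in its top. Origin: centre of its underside, z up. Its dishes face up at the start. Either end may point to the back. About 0.36 kg.
- round_tin: Round open aluminium tin, 56 mm in diameter, 25 mm high, wall 2 mm, with brass snap caps in it (they are fixed in the tin). Origin: centre of its underside, z up. It starts standing upright on top of the slab, in the way. About 80 g.
- square_tin: Starts on a fixed cork mat, 3 mm thick, beside the slab. Square open aluminium tin, 50 x 50 mm (sides along its x and y), 25 mm high, wall 2 mm, with small steel snap sockets in it (they are fixed in the tin). Origin: centre of its underside, z up. About 80 g.
- maul: Starts on a fixed cork mat, 3 mm thick, beside the slab. Maul standing on its head: round cream plastic head, 56 mm in diameter at the foot, 75 mm high, with a round wooden handle rising from it, 25 mm in diameter from 81 to 180 mm above the foot, swelling to 29 mm at 187 mm; 198 mm tall in all. Origin: centre of the underside of the head; z up along the handle. About 0.36 kg.
- glue_jar: Bystander: jar of yellowish glue with a white lid, 70 mm in diameter, 62 mm high, beyond the work. Origin: centre of its underside.
- leather_box: Bystander: round brown leather box, 84 mm in diameter, 55 mm high, beyond the work. Origin: centre of its underside.
- pliers: Bystander: pliers lying flat beyond the work, between the jar and the box, about 155 mm long and 12 mm thick, one handle red, one blue. Origin: on the table near the pivot; x points to the jaws.
Mind the look-alikes: they are no part of the job. There is more than one size of the maul; the job needs the larger. Leave any blue look-alike of the square_tin alone.

How it is judged:
At the end, for the whole second after the job is handed in: Pad, anvil on slab: 15 mm each way from its halves' centres, long sides within 0.2 rad of front to back. Tins behind: centres 30-66 mm off the back edge, 16 mm of in line. Maul: axis 31-66 mm off the right side, 25 mm of its middle. Tilts under 0.1 rad, at rest (x of pad in the frame of slab between -0.015 and 0.015 m and y of pad in the frame of slab between 0.04 and 0.07 m and z of pad in the frame of slab between 0.015 and 0.025 m and angle between the x axis of each of pad, anvil and the x axis of slab, either way round below 0.2 rad and angle between each of pad, anvil, round_tin, square_tin, maul's own z axis and vertical below 0.1 rad and linear speed of each of pad, anvil, round_tin, square_tin, maul below 0.02 m/s and x of anvil in the frame of slab between -0.015 and 0.015 m and y of anvil in the frame of slab between -0.07 and -0.04 m and z of anvil in the frame of slab between 0.015 and 0.025 m and x of round_tin in the frame of slab between 0.105 and 0.141 m and y of round_tin in the frame of slab between 0.039 and 0.071 m and z of round_tin in the frame of slab between -0.005 and 0.005 m and x of square_tin in the frame of slab between 0.105 and 0.141 m and y of square_tin in the frame of slab between -0.071 and -0.039 m and z of square_tin in the frame of slab between -0.005 and 0.005 m and x of maul in the frame of slab between -0.025 and 0.025 m and y of maul in the frame of slab between -0.176 and -0.141 m and z of maul in the frame of slab between -0.005 and 0.005 m); the robot touches nothing.
It fails at once if a tin is tipped (0.5 rad) (angle between any of round_tin, square_tin's own z axis and vertical above 0.5 rad).
It fails at once if the glue jar, leather box or pliers are moved (20 mm) (distance of any of glue_jar, leather_box, pliers from where it was at the start of the episode above 0.02 m).
It also fails if it takes over 125 s, if anything falls off the work surface, if the arm or the gripper's body presses on something with over 40 N, if the wrist force passes 120 N, or if a joint passes its speed limit or range.

## Working session

There is one attempt and no reset: what is moved stays moved. The work goes in short steps, Python scripts to look and compute and a shell command to move; the robot and the scene stay as the last step left them, time stands still between calls to the robot, and variables do not carry over. Pictures are saved under pics/ and viewed, at most 14 in all, crops included, and the job is handed in when it is done.

```bash
mkdir -p pics; ls
python3 - <<'E'
from workcell import *
import cv2
s=state();print({k:s[k] for k in s})
for n in("scene","top"):
    c=read_camera(n);cv2.imwrite(f"pics/{n}0.png",c["pixels"][:,:,::-1]);print({k:c[k] for k in c if k!="pixels"})
E
```

```text
pics
{'t': 0.0, 'joints': array([ 1.17201065e+00,  2.38721074e-01, -1.42810171e-02,  1.31922684e+00,
       -2.56757570e-05,  1.57080124e+00]), 'qd': array([ 0.00162739, -0.00098348, -0.00069298, -0.00029986, -0.00059928,
        0.00063813]), 'joint_torque': array([-2.37402215e-03, -5.38781941e+01,  3.46443951e+01,  1.79878576e-02,
       -1.60198947e-04,  7.10370898e-06]), 'tcp_pos': array([0.20369215, 0.48339274, 0.23069855]), 'ee_rot': array([-1.29295815e-04,  1.98076581e-01,  9.80186286e-01, -7.04653567e-04]), 'ft_force': array([-0.33435757,  0.0083319 ,  0.11217266]), 'ft_torque': array([ 0.01405441, -0.0243429 , -0.0149074 ]), 'grip_force': 0.0, 'grip_width': 0.08539191994417379}
{'vfov': 55.32024877625282, 'cx': 279.0662007120533, 'cy': 215.82793414789415, 'dist_coeffs': array([-0.11294896,  0.        ,  0.        ,  0.        ,  0.        ]), 'eye': array([ 1.05120188, -0.48638385,  0.74524587]), 'orientation': array([-0.35072574,  0.85840635,  0.34293829, -0.15007777])}
{'vfov': 48.84110405005251, 'cx': 276.1392195439001, 'cy': 208.52248987006683, 'dist_coeffs': array([-0.09999468,  0.        ,  0.        ,  0.        ,  0.        ]), 'eye': array([0.42138905, 0.00661726, 1.03274183]), 'orientation': array([ 0.04848269, -0.69677286,  0.71371775, -0.05257363])}
```

View pics/top0.png

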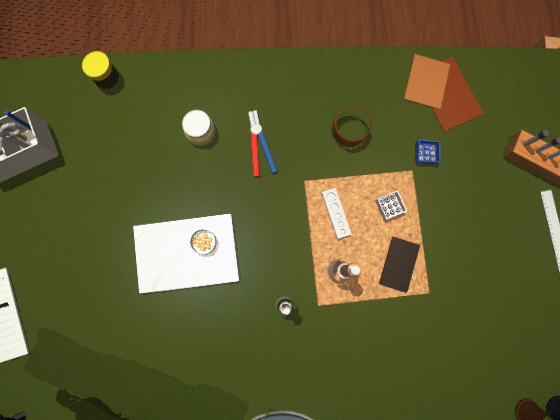

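View pics/scene0.png

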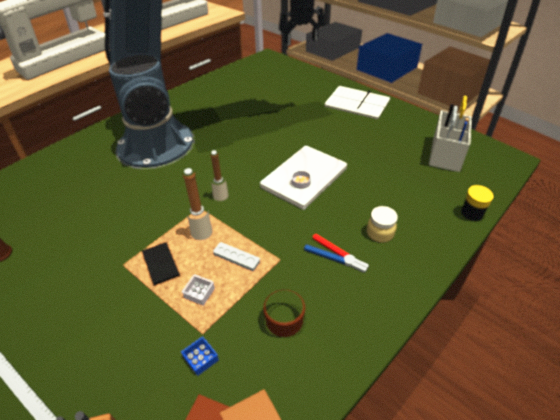

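The top view shows:
- **Slab:** around (186,253), with the round tin on it at (203,242).
- **On the mat:** the anvil (337,213), the silver square tin (391,206), the pad (400,265) and the large maul, with its handle top at about (354,270).
- **Look-alikes:** the square tin could be (391,206) silver or (428,152) blue, so I take the silver one. The maul could be (345,270) large on the mat or (285,308) small on the table, so I take the one on the mat.

```bash
cat > h.py <<'E'
from workcell import *
import cv2, numpy as np
from scipy.spatial.transform import Rotation as R
def cam(n,save=None):
    c=read_camera(n)
    if save: cv2.imwrite(f"pics/{save}.png",c["pixels"][:,:,::-1])
    return c
def K(c):
    f=210/np.tan(np.radians(c["vfov"]/2)); return np.array([[f,0,c["cx"]],[0,f,c["cy"]],[0,0,1]])
def rot(c): return R.from_quat(np.roll(c["orientation"],-1)).as_matrix()
def plane(c,uv,z):
    uv=np.asarray(uv,float).reshape(-1,1,2)
    d=cv2.undistortPoints(uv,K(c),c["dist_coeffs"])[:,0]
    d=np.c_[d,np.ones(len(d))]@rot(c).T
    return c["eye"]+d*((z-c["eye"][2])/d[:,2])[:,None]
def proj(c,P):
    M=rot(c).T; return cv2.projectPoints(np.asarray(P,float).reshape(-1,3),cv2.Rodrigues(M)[0],-M@c["eye"],K(c),c["dist_coeffs"])[0][:,0]
def blob(mask,at=None,close=0):
    m=mask.astype(np.uint8)*255
    if close: m=cv2.morphologyEx(m,cv2.MORPH_CLOSE,np.ones((close,close)))
    cs=cv2.findContours(m,cv2.RETR_EXTERNAL,cv2.CHAIN_APPROX_NONE)[0]
    cs=[k for k in cs if cv2.contourArea(k)>40]
    if at: cs=[k for k in cs if cv2.pointPolygonTest(k,at,True)>-8]
    return max(cs,key=cv2.contourArea)[:,0].astype(float)
def rect(c,k,z):
    P=plane(c,k+0.0,z)[:,:2].astype(np.float32)
    (x,y),(w,h),a=cv2.minAreaRect(P)
    if w<h: a+=90;w,h=h,w
    return np.round([x,y,w,h,(a+90)%180-90],4)  # a=direction of long side, deg
def box(m,x0,y0,x1,y1):
    o=np.zeros_like(m); o[y0:y1,x0:x1]=m[y0:y1,x0:x1]; return o
E
python3 - <<'E'
from h import *
c=cam("top");p=c["pixels"];h=cv2.cvtColor(p,cv2.COLOR_RGB2HSV).astype(int);S,V=h[...,1],h[...,2];H=h[...,0]
print("slab",rect(c,blob(box((V>150)&(S<60),120,200,250,305),(160,255)),.02))
print("anvil",rect(c,blob(box((S<70)&(V>90),315,180,360,245),(337,213),5),.017))
print("pad",rect(c,blob(box((V<75),372,228,428,300),(400,265),3),.015))
print("sq",rect(c,blob(box((S<70),368,185,412,228),(391,206),7),.028))
k=blob(box((S<70),185,222,222,262)==False,(203,242)) if 0 else None
g=p[222:262,183:223];cv2.imwrite("pics/a.png",np.vstack([cv2.resize(p[170:310,300:435][:,:,::-1],None,fx=4,fy=4,interpolation=2)]))
for n,u in dict(maultop=(355,270,.198),roundtin=(203,242,.025),smallmaul=(286,308,.1),jar=(197,124,.062),box=(352,126,.055)).items(): print(n,plane(c,u[:2],u[2]))
print("cork",rect(c,blob(((H<20)&(S>90)&(V>120)),(370,240),25),.003))
E
```

```text
slab [  0.4735   0.2013   0.2203   0.1501 -83.9378]
anvil [ 0.555  -0.1336  0.1104  0.0341 16.1101]
pad [  0.4374  -0.2697   0.1079   0.0642 -19.0357]
sq [ 5.6810e-01 -2.5460e-01  5.6400e-02  5.1000e-02 -6.9731e+01]
maultop [[ 0.42648333 -0.13879195  0.198     ]]
roundtin [[0.49639221 0.16047746 0.025     ]]
smallmaul [[ 0.355684   -0.01515609  0.1       ]]
jar [[0.75224844 0.168048   0.062     ]]
box [[ 0.74212615 -0.17264503  0.055     ]]
cork [ 0.5022 -0.2014  0.2808  0.252   4.4487]
```

View pics/a.png

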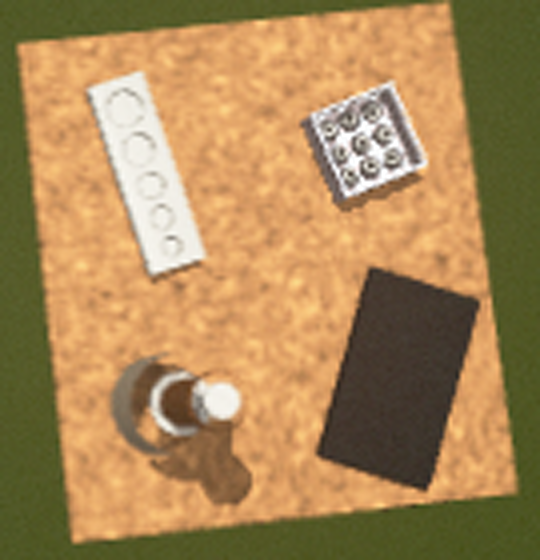

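```bash
cat >> h.py <<'E'
def go(x,y,z,fang):
    """tool-frame shift and z-turn to reach tool down at x,y,z with finger line at fang deg (mod 180)"""
    s=state();T=R.from_quat(np.roll(s["ee_rot"],-1)).as_matrix()
    d=T.T@(np.array([x,y,z])-s["tcp_pos"])
    a=np.degrees(np.arctan2(T[1,1],T[0,1])); dw=(fang-a+90)%180-90
    tgt=R.from_euler("z",a+dw,degrees=True).as_matrix()@R.from_euler("x",180,degrees=True).as_matrix()
    # y axis of tgt = -(sin,cos) -> choose so y matches
    yd=np.array([np.cos(np.radians(a+dw)),np.sin(np.radians(a+dw)),0]);zd=np.array([0,0,-1.]);tgt=np.c_[np.cross(yd,zd),yd,zd]
    rv=R.from_matrix(T.T@tgt).as_rotvec()
    print("shift",np.round(d,4),"rot",np.round(rv,3),"deg",round(dw,1),"j6",round(s["joints"][5],2),"tcp",np.round(s["tcp_pos"],4),"t",s["t"])
E
python3 - <<'E'
import workcell;print({k:v for k,v in vars(workcell).items() if isinstance(v,(int,float,str,list,dict)) and not k.startswith("__")})
from h import *
t=cam("top");s=cam("scene","s1")
for n,P in dict(maulbase=(.427,-.139,.003),maultop=(.427,-.139,.201),rt=(.4964,.1605,.045)).items(): print(n,proj(t,P),proj(s,P))
P=plane(t,np.array([[397,82],[305,120],[428,162],[345,197]])/4+[300,170],.028);print(P,P.mean(0))
p=t["pixels"];cv2.imwrite("pics/b.png",np.hstack([cv2.resize(p[215:270,175:230][:,:,::-1],(400,400),interpolation=2),cv2.resize(s["pixels"][140:250,150:260][:,:,::-1],(400,400),interpolation=2)]))
go(.495,.16,.2,96)
E
```

```text
{'grip_depth': 0.0187}
maulbase [[339.88230973 270.74012243]] [[201.90959444 232.1395854 ]]
maultop [[355.39152381 269.68832695]] [[188.17978951 170.91135661]]
rt [[201.56665901 241.3331156 ]] [[301.56421134 175.62792884]]
[[ 0.60003306 -0.27595076  0.028     ]
 [ 0.57980733 -0.222951    0.028     ]
 [ 0.55471595 -0.29052864  0.028     ]
 [ 0.53639581 -0.24283961  0.028     ]] [ 0.56773804 -0.2580675   0.028     ]
shift [-0.394  -0.1851  0.0311] rot [-0.001 -0.    -0.504] deg 28.8 j6 1.57 tcp [0.2038 0.4836 0.231 ] t 0.25
```

View pics/b.png

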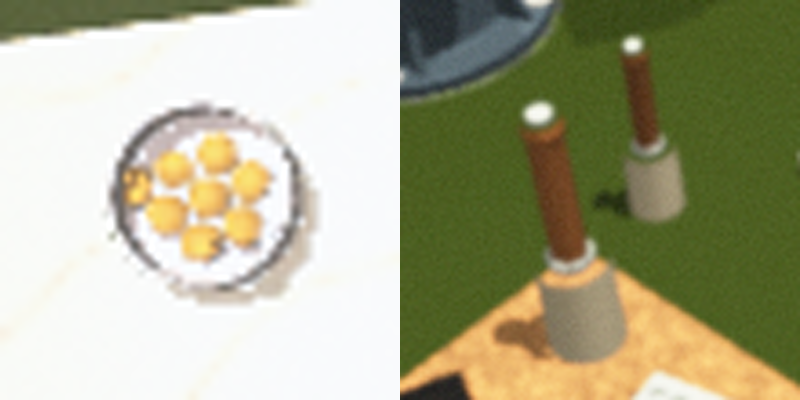

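Both views agree that the large maul's axis is at (0.427,-0.139). In the crop the round tin's rim centre is at about (203,242). I start with the round tin.

```bash
python3 -m creep '{"steps":[-0.05,-0.023,0,0,0,-0.1, -0.11,-0.05,0.01,0,0,-0.2, -0.17,-0.08,0.02,0,0,-0.3, -0.23,-0.11,0.04,0,0,-0.4, -0.29,-0.137,0.06,0,0,-0.5, -0.345,-0.163,0.08,0,0,-0.503, -0.3955,-0.187,0.1,0,0,-0.503, -0.3955,-0.187,0.1,0,0,-0.503]}' 1 40
python3 - <<'E'
from h import *
go(.4955,.1577,.024,96.06)
E
```

```text
t: 1.25
tcp_pos: [0.4968, 0.1552, 0.13]
ee_rot: [-0.001, -0.05, 0.999, -0.0]
ft_force: [-1.3, 0.6, -0.8]
grip_width: 0.0854
grip_force: 0.0
shift [0.0009 0.0027 0.106 ] rot [-0.001 -0.001 -0.005] deg 0.3 j6 0.2 tcp [0.4968 0.1552 0.13  ] t 1.25
```

```bash
python3 -m creep '{"steps":[0,0,0.03,0,0,0, 0,0,0.06,0,0,0, 0,0,0.085,0,0,0, 0,0,0.085,0,0,0]}'
python3 - <<'E'
from h import *
go(.4955,.1577,.024,96.06)
cam("top","c1")
E
```

```text
t: 1.75
tcp_pos: [0.4942, 0.1579, 0.0451]
ee_rot: [-0.002, -0.052, 0.999, -0.0]
ft_force: [0.3, 0.5, -0.2]
grip_width: 0.0853
grip_force: 0.0
shift [-0.0014 -0.0003  0.0211] rot [-0.001 -0.003 -0.001] deg 0.1 j6 0.2 tcp [0.4942 0.1579 0.0451] t 1.75
```

```bash
python3 -m creep '{"steps":[0,0,0.021,0,0,0, 0,0,0.021,0,0,0]}'
python3 -m creep '{"steps":[0,0,0,0,0,0, 0,0,0,0,0,0, 0,0,0,0,0,0, 0,0,0,0,0,0, 0,0,0,0,0,0, 0,0,0,0,0,0]}' 0 40
python3 -m creep '{"steps":[0,0,-0.02,0,0,0, 0,0,-0.05,0,0,0, 0,0,-0.05,0,0,0]}'
python3 - <<'E'
from h import *
go(.59,.269,.05,96.06)
E
```

```text
t: 2.05
tcp_pos: [0.4954, 0.158, 0.0257]
ee_rot: [-0.0, -0.052, 0.999, -0.0]
ft_force: [0.6, 1.4, 0.2]
grip_width: 0.0854
grip_force: 0.0
t: 2.8
tcp_pos: [0.4964, 0.1582, 0.027]
ee_rot: [0.001, -0.052, 0.999, 0.0]
ft_force: [-2.0, -0.3, 10.8]
grip_width: 0.0552
grip_force: 40.3
t: 3.18
tcp_pos: [0.4974, 0.1584, 0.0778]
ee_rot: [0.002, -0.052, 0.999, 0.001]
ft_force: [0.3, -0.1, -0.8]
grip_width: 0.0548
grip_force: 42.8
shift [-0.1035  0.1003  0.0284] rot [ 0.001  0.005 -0.002] deg 0.1 j6 0.2 tcp [0.4974 0.1584 0.0778] t 3.175
```

```bash
python3 -m creep '{"steps":[-0.04,0.04,0,0,0,0, -0.08,0.08,0,0,0,0, -0.1035,0.1,0.015,0,0,0, -0.1035,0.1,0.028,0,0,0, -0.1035,0.1,0.028,0,0,0]}'
python3 - <<'E'
from h import *
go(.59,.269,.009,96.06)
c=cam("top","c2")
E
```

```text
t: 3.8
tcp_pos: [0.5864, 0.2671, 0.0453]
ee_rot: [-0.002, -0.052, 0.999, -0.001]
ft_force: [-0.5, -0.4, -1.2]
grip_width: 0.0549
grip_force: 42.8
shift [-0.004   0.0016  0.0363] rot [-0.002 -0.004 -0.001] deg 0.1 j6 0.32 tcp [0.5864 0.2671 0.0453] t 3.8
```

```bash
python3 -m creep '{"steps":[-0.002,0.001,0.015,0,0,0, -0.003,0.001,0.028,0,0,0, -0.003,0.001,0.036,0,0,0, -0.003,0.001,0.037,0,0,0, -0.003,0.001,0.037,0,0,0]}'
python3 -m creep '{"steps":[0,0,0,0,0,0, 0,0,0,0,0,0, 0,0,0,0,0,0, 0,0,0,0,0,0]}' 1 
python3 -m creep '{"steps":[0,0,-0.03,0,0,0, 0,0,-0.09,0,0,0, 0,0,-0.15,0,0,0, 0,0,-0.2,0,0,0, 0,0,-0.22,0,0,0, 0,0,-0.22,0,0,0]}'
python3 - <<'E'
from h import *
go(.4374,-.2697,.230,71)
E
```

```text
t: 4.47
tcp_pos: [0.5912, 0.2694, 0.0104]
ee_rot: [0.0, -0.052, 0.999, 0.0]
ft_force: [0.4, 0.1, -0.5]
grip_width: 0.0551
grip_force: 42.8
t: 4.97
tcp_pos: [0.5912, 0.2694, 0.0104]
ee_rot: [0.0, -0.052, 0.999, -0.0]
ft_force: [0.0, -0.8, 0.6]
grip_width: 0.0853
grip_force: 0.0
t: 5.72
tcp_pos: [0.5919, 0.2697, 0.232]
ee_rot: [0.002, -0.052, 0.999, 0.001]
ft_force: [0.4, 0.2, -1.3]
grip_width: 0.085
grip_force: 0.0
shift [ 0.2097 -0.5204  0.0008] rot [0.002 0.003 0.436] deg -25.0 j6 0.32 tcp [0.5919 0.2697 0.232 ] t 5.725
```

```bash
python3 -m creep '{"steps":[0.02,-0.05,0,0,0,0.1, 0.042,-0.105,0,0,0,0.2, 0.064,-0.16,0,0,0,0.3, 0.086,-0.215,0,0,0,0.4, 0.108,-0.27,0,0,0,0.436, 0.13,-0.325,0,0,0,0.436, 0.152,-0.38,0,0,0,0.436, 0.174,-0.433,0,0,0,0.436]}'
python3 -m creep '{"steps":[0,0,0,0,0,0, 0,0,0,0,0,0]}'
python3 - <<'E'
from h import *
go(.4374,-.2697,.060,70.96)
c=cam("top","c3")
P=plane(c,[(203,242)],.02);P
p=c["pixels"];h=cv2.cvtColor(p,cv2.COLOR_RGB2HSV).astype(int)
print("pad",rect(c,blob(box((h[...,2]<75),372,228,428,300),(400,265),3),.015))
E
```

```text
t: 6.72
tcp_pos: [0.4616, -0.1809, 0.2287]
ee_rot: [-0.001, 0.165, 0.986, 0.0]
ft_force: [0.4, -0.5, -0.7]
grip_width: 0.0854
grip_force: 0.0
t: 6.98
tcp_pos: [0.4625, -0.1792, 0.2292]
ee_rot: [-0.001, 0.166, 0.986, 0.0]
ft_force: [0.3, -0.2, -0.2]
grip_width: 0.0854
grip_force: 0.0
shift [-0.0062 -0.0938  0.1691] rot [ 0.    -0.002 -0.001] deg 0.0 j6 -0.04 tcp [ 0.4625 -0.1792  0.2292] t 6.975
pad [ 0.4397 -0.2721  0.1569  0.1253 -2.0262]
```

View pics/c3.png

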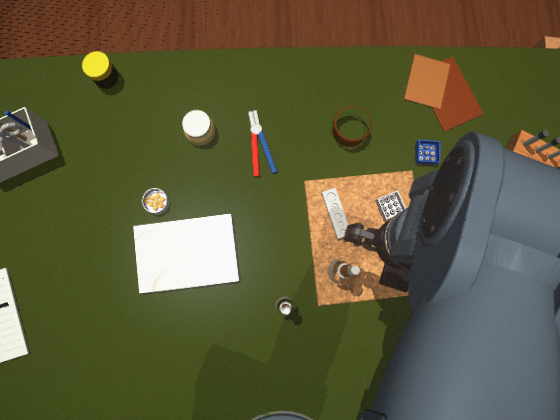

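The round tin now stands behind the slab's left half, at pixel (155,201). The gripper is high over the mat, clear of the maul at (345,270).

```bash
python3 -m creep '{"steps":[-0.003,-0.05,0,0,0,0, -0.006,-0.094,0,0,0,0, -0.006,-0.094,0.05,0,0,0, -0.006,-0.094,0.11,0,0,0, -0.006,-0.094,0.16,0,0,0, -0.006,-0.094,0.18,0,0,0, -0.006,-0.094,0.18,0,0,0]}'
python3 - <<'E'
from h import *
go(.4374,-.2697,.001,70.96)
E
```

```text
t: 7.9
tcp_pos: [0.4376, -0.2681, 0.0487]
ee_rot: [-0.002, 0.164, 0.986, 0.001]
ft_force: [0.7, -0.1, -0.0]
grip_width: 0.0852
grip_force: 0.0
shift [-0.0005 -0.0016  0.0477] rot [ 0.001 -0.004  0.003] deg -0.2 j6 -0.22 tcp [ 0.4376 -0.2681  0.0487] t 7.9
```

```bash
python3 -m creep '{"steps":[0,-0.001,0.025,0,0,0, 0,-0.001,0.047,0,0,0, 0,-0.001,0.047,0,0,0]}'
python3 -m creep '{"steps":[0,0,0,0,0,0, 0,0,0,0,0,0, 0,0,0,0,0,0, 0,0,0,0,0,0, 0,0,0,0,0,0, 0,0,0,0,0,0]}' 0 40
python3 -m creep '{"steps":[0,0,-0.02,0,0,0, 0,0,-0.06,0,0,0, 0,0,-0.12,0,0,0, 0,0,-0.17,0,0,0, 0,0,-0.23,0,0,0, 0,0,-0.23,0,0,0]}'
python3 - <<'E'
from h import *
go(.4677,.2560,.23,96.06)
E
```

```text
t: 8.28
tcp_pos: [0.438, -0.2703, 0.0033]
ee_rot: [-0.0, 0.164, 0.986, 0.0]
ft_force: [-1.0, 0.2, 0.0]
grip_width: 0.0853
grip_force: 0.0
t: 9.02
tcp_pos: [0.4389, -0.2714, 0.0051]
ee_rot: [0.001, 0.165, 0.986, -0.0]
ft_force: [0.5, 1.9, 6.0]
grip_width: 0.0627
grip_force: 42.1
t: 9.78
tcp_pos: [0.4398, -0.2722, 0.2392]
ee_rot: [0.004, 0.165, 0.986, -0.002]
ft_force: [-0.0, -0.0, -1.9]
grip_width: 0.0621
grip_force: 44.6
shift [0.1457 0.5086 0.0067] rot [-0.004  0.009 -0.437] deg 25.1 j6 -0.22 tcp [ 0.4398 -0.2722  0.2392] t 9.775
```

```bash
python3 -m creep '{"steps":[0.015,0.05,0,0,0,0, 0.03,0.105,0,0,0,-0.1, 0.046,0.16,0,0,0,-0.2, 0.062,0.215,0,0,0,-0.3, 0.077,0.27,0,0,0,-0.4, 0.093,0.325,0,0,0,-0.437, 0.109,0.38,0,0,0,-0.437, 0.124,0.433,0,0,0,-0.437]}'
python3 -m creep '{"steps":[-0.005,0.02,0,0,0,0, -0.005,0.02,0,0,0,0]}'
python3 - <<'E'
from h import *
go(.4677,.2560,.08,96.06)
E
```

```text
t: 10.78
tcp_pos: [0.461, 0.1806, 0.2333]
ee_rot: [0.0, -0.053, 0.999, -0.0]
ft_force: [1.0, -0.8, -1.4]
grip_width: 0.0623
grip_force: 44.6
t: 11.02
tcp_pos: [0.4642, 0.1999, 0.2329]
ee_rot: [-0.0, -0.054, 0.999, -0.0]
ft_force: [-0.3, 0.2, -1.1]
grip_width: 0.0619
grip_force: 44.6
shift [-0.0096  0.0555  0.1529] rot [-0.001 -0.001  0.002] deg -0.1 j6 0.3 tcp [0.4642 0.1999 0.2329] t 11.025
```

```bash
python3 -m creep '{"steps":[-0.0095,0.0555,0,0,0,0, -0.0095,0.0555,0.05,0,0,0, -0.0095,0.0555,0.1,0,0,0, -0.0095,0.0555,0.153,0,0,0, -0.0095,0.0555,0.18,0,0,0, -0.0095,0.0555,0.18,0,0,0]}'
python3 - <<'E'
from h import *
go(.4677,.2560,.023,96.06)
c=cam("scene","c4")
cv2.imwrite("pics/c4.png",cv2.resize(c["pixels"][100:240,220:400][:,:,::-1],None,fx=4,fy=4))
E
```

```text
t: 11.78
tcp_pos: [0.4668, 0.2529, 0.0517]
ee_rot: [-0.002, -0.052, 0.999, -0.001]
ft_force: [-0.5, -0.6, 0.2]
grip_width: 0.0622
grip_force: 44.6
shift [-0.0013  0.0031  0.0287] rot [-0.002 -0.004 -0.002] deg 0.1 j6 0.39 tcp [0.4668 0.2529 0.0517] t 11.775
```

View pics/c4.png

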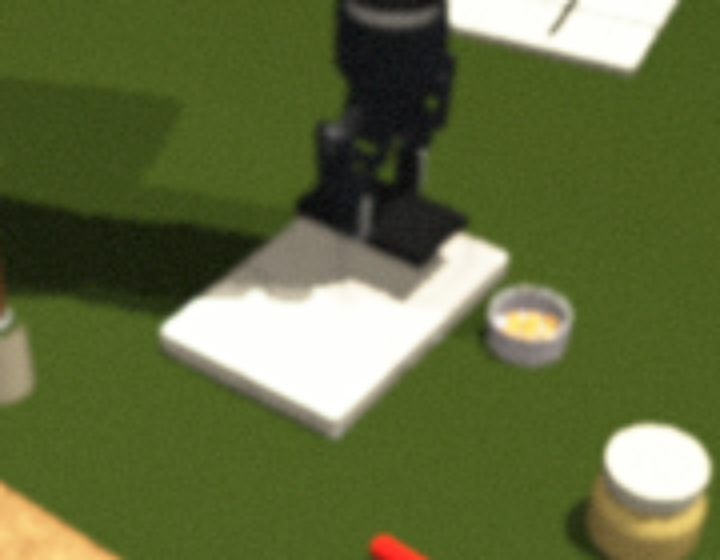

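The pad is held level above the slab's left half (crop about (385,220)), and the round tin stands upright at (530,325). I'm lowering the pad and will then go for the anvil.

```bash
python3 -m creep '{"steps":[-0.001,0.003,0.015,0,0,0, -0.001,0.003,0.024,0,0,0, -0.001,0.003,0.028,0,0,0, -0.001,0.003,0.028,0,0,0, -0.001,0.003,0.028,0,0,0]}'
python3 -m creep '{"steps":[0,0,0,0,0,0, 0,0,0,0,0,0, 0,0,0,0,0,0, 0,0,0,0,0,0]}' 1 
python3 -m creep '{"steps":[0,0,-0.03,0,0,0, 0,0,-0.09,0,0,0, 0,0,-0.15,0,0,0, 0,0,-0.2,0,0,0, 0,0,-0.21,0,0,0, 0,0,-0.21,0,0,0]}'
python3 - <<'E'
from h import *
go(.555,-.134,.10,106.1)
c=cam("top","c5")
p=c["pixels"];h=cv2.cvtColor(p,cv2.COLOR_RGB2HSV).astype(int);S,V=h[...,1],h[...,2]
print("anvil",rect(c,blob(box((S<70)&(V>110),315,180,360,245),(337,213),5),.017))
E
```

```text
t: 12.45
tcp_pos: [0.4689, 0.2585, 0.0255]
ee_rot: [0.0, -0.053, 0.999, 0.0]
ft_force: [0.0, 0.5, -0.8]
grip_width: 0.0622
grip_force: 44.6
t: 12.95
tcp_pos: [0.4688, 0.2584, 0.0254]
ee_rot: [0.0, -0.053, 0.999, -0.0]
ft_force: [0.5, 0.1, -0.4]
grip_width: 0.0853
grip_force: 0.0
t: 13.7
tcp_pos: [0.469, 0.2584, 0.2354]
ee_rot: [0.0, -0.053, 0.999, 0.0]
ft_force: [0.6, 0.2, -0.6]
grip_width: 0.0854
grip_force: 0.0
shift [-0.0442 -0.3993  0.1353] rot [ 0.     0.001 -0.176] deg 10.1 j6 0.4 tcp [0.469  0.2584 0.2354] t 13.7
anvil [ 0.5554 -0.1342  0.1107  0.0353 16.5126]
```

```bash
python3 -m creep '{"steps":[-0.005,-0.05,0,0,0,-0.1, -0.012,-0.11,0,0,0,-0.176, -0.018,-0.17,0,0,0,-0.176, -0.025,-0.23,0,0,0,-0.176, -0.031,-0.285,0.02,0,0,-0.176, -0.038,-0.34,0.05,0,0,-0.176, -0.044,-0.399,0.08,0,0,-0.176, -0.044,-0.399,0.1,0,0,-0.176]}'
python3 -m creep '{"steps":[0,0,0,0,0,0, 0,0,0,0,0,0]}'
python3 - <<'E'
from h import *
go(.5555,-.134,.007,106.3)
E
```

```text
t: 14.75
tcp_pos: [0.5533, -0.137, 0.1316]
ee_rot: [-0.002, -0.138, 0.99, 0.0]
ft_force: [-0.6, -0.1, 0.7]
grip_width: 0.0851
grip_force: 0.0
t: 15.0
tcp_pos: [0.5541, -0.1332, 0.1351]
ee_rot: [-0.001, -0.14, 0.99, 0.0]
ft_force: [0.1, 0.3, 0.6]
grip_width: 0.0856
grip_force: 0.0
shift [-0.0012 -0.0012  0.1281] rot [ 0.001 -0.001 -0.003] deg 0.2 j6 -0.52 tcp [ 0.5541 -0.1332  0.1351] t 15.0
```

```bash
python3 -m creep '{"steps":[-0.001,-0.001,0.05,0,0,0, -0.001,-0.001,0.1,0,0,0, -0.001,-0.001,0.128,0,0,0, -0.001,-0.001,0.129,0,0,0, -0.001,-0.001,0.129,0,0,0]}'
python3 -m creep '{"steps":[0,0,0,0,0,0, 0,0,0,0,0,0, 0,0,0,0,0,0, 0,0,0,0,0,0, 0,0,0,0,0,0, 0,0,0,0,0,0, 0,0,0,0,0,0]}' 0 60
python3 -m creep '{"steps":[0,0,-0.02,0,0,0, 0,0,-0.06,0,0,0, 0,0,-0.1,0,0,0, 0,0,-0.14,0,0,0, 0,0,-0.14,0,0,0]}'
python3 - <<'E'
from h import *
go(.4793,.1466,.146,96.06)
E
```

```text
t: 15.62
tcp_pos: [0.5569, -0.1342, 0.008]
ee_rot: [0.001, -0.141, 0.99, -0.0]
ft_force: [0.3, -0.0, 0.1]
grip_width: 0.0854
grip_force: 0.0
t: 16.5
tcp_pos: [0.556, -0.1347, 0.0072]
ee_rot: [0.0, -0.14, 0.99, -0.0]
ft_force: [-1.5, -0.3, 7.1]
grip_width: 0.0303
grip_force: 59.7
t: 17.12
tcp_pos: [0.5573, -0.135, 0.1492]
ee_rot: [0.002, -0.14, 0.99, -0.001]
ft_force: [-0.1, -0.7, -4.2]
grip_width: 0.0304
grip_force: 60.9
shift [-0.0032  0.2922  0.0024] rot [-0.002  0.005  0.175] deg -10.0 j6 -0.52 tcp [ 0.5573 -0.135   0.1492] t 17.125
```

```bash
python3 -m creep '{"steps":[0,0.04,0,0,0,0.05, 0,0.1,0,0,0,0.1, -0.001,0.15,0,0,0,0.175, -0.002,0.2,0,0,0,0.175, -0.003,0.25,0,0,0,0.175, -0.003,0.292,0,0,0,0.175, -0.003,0.292,0.05,0,0,0.175, -0.003,0.292,0.09,0,0,0.175]}'
python3 -m creep '{"steps":[0,0,0,0,0,0, 0,0,0,0,0,0]}'
python3 - <<'E'
from h import *
go(.4793,.1466,.025,96.06)
c=cam("top","c6")
E
```

```text
t: 18.12
tcp_pos: [0.476, 0.1472, 0.0538]
ee_rot: [-0.001, -0.054, 0.999, -0.0]
ft_force: [0.7, -0.2, -3.1]
grip_width: 0.0301
grip_force: 61.0
t: 18.38
tcp_pos: [0.4778, 0.1468, 0.0569]
ee_rot: [-0.0, -0.053, 0.999, -0.0]
ft_force: [0.1, 0.6, -3.3]
grip_width: 0.0301
grip_force: 61.0
shift [-0.0014 -0.0003  0.0319] rot [-0. -0.  0.] deg -0.0 j6 0.19 tcp [0.4778 0.1468 0.0569] t 18.375
```

View pics/c6.png

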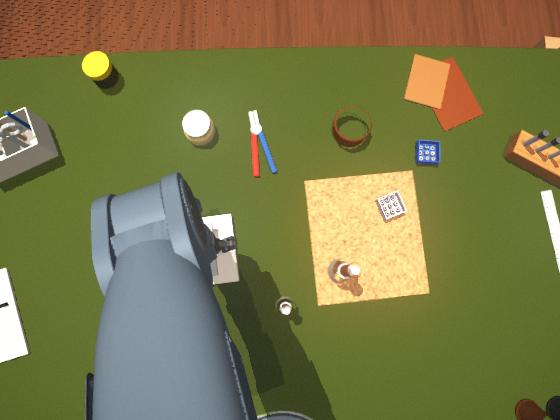

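```bash
python3 -m creep '{"steps":[-0.001,0,0.015,0,0,0, -0.001,0,0.026,0,0,0, -0.001,0,0.032,0,0,0, -0.001,0,0.032,0,0,0, -0.001,0,0.032,0,0,0]}'
python3 -m creep '{"steps":[0,0,0,0,0,0, 0,0,0,0,0,0, 0,0,0,0,0,0, 0,0,0,0,0,0, 0,0,0,0,0,0]}' 0.75 
python3 -m creep '{"steps":[0,0,-0.03,0,0,0, 0,0,-0.09,0,0,0, 0,0,-0.14,0,0,0, 0,0,-0.18,0,0,0, 0,0,-0.2,0,0,0, 0,0,-0.2,0,0,0]}' 1
python3 - <<'E'
from h import *
c=cam("top","c6")
p=c["pixels"];h=cv2.cvtColor(p,cv2.COLOR_RGB2HSV).astype(int);S,V=h[...,1],h[...,2]
print("sq",rect(c,blob(box((S<60)&(V>140),368,185,412,228),(391,206),7),.028))
go(.568,-.256,.1,109.5)
E
```

```text
t: 19.05
tcp_pos: [0.4784, 0.1468, 0.0242]
ee_rot: [-0.0, -0.053, 0.999, -0.0]
ft_force: [-1.5, -0.2, -0.7]
grip_width: 0.0298
grip_force: 61.3
t: 19.68
tcp_pos: [0.4786, 0.1469, 0.0243]
ee_rot: [0.0, -0.053, 0.999, -0.0]
ft_force: [-0.2, -1.0, 0.6]
grip_width: 0.0639
grip_force: 0.0
t: 20.42
tcp_pos: [0.4793, 0.1472, 0.2256]
ee_rot: [0.001, -0.053, 0.999, 0.0]
ft_force: [0.4, 0.2, -0.1]
grip_width: 0.0857
grip_force: 0.0
sq [ 5.68600e-01 -2.55600e-01  5.63000e-02  5.14000e-02 -6.97234e+01]
shift [-0.046  -0.4102  0.1242] rot [-0.     0.001 -0.234] deg 13.4 j6 0.19 tcp [0.4787 0.147  0.2242] t 20.475
```

```bash
python3 -m creep '{"steps":[-0.005,-0.05,0,0,0,-0.1, -0.012,-0.11,0,0,0,-0.2, -0.018,-0.17,0,0,0,-0.237, -0.025,-0.23,0,0,0,-0.237, -0.031,-0.285,0,0,0,-0.237, -0.038,-0.34,0.02,0,0,-0.237, -0.046,-0.41,0.05,0,0,-0.237, -0.046,-0.41,0.1,0,0,-0.237]}'
python3 -m creep '{"steps":[0,0,0,0,0,0, 0,0,0,0,0,0]}'
python3 - <<'E'
from h import *
go(.568,-.256,.007,109.7)
E
```

```text
t: 21.48
tcp_pos: [0.5688, -0.2597, 0.1229]
ee_rot: [0.001, -0.169, 0.986, -0.001]
ft_force: [0.4, 0.7, -0.2]
grip_width: 0.0857
grip_force: 0.0
t: 21.72
tcp_pos: [0.5677, -0.2551, 0.125]
ee_rot: [-0.0, -0.171, 0.985, 0.0]
ft_force: [0.8, -1.1, 0.7]
grip_width: 0.0855
grip_force: 0.0
shift [-0.    -0.001  0.118] rot [ 0.001 -0.    -0.   ] deg 0.0 j6 -0.77 tcp [ 0.5677 -0.2551  0.125 ] t 21.725
```

```bash
python3 -m creep '{"steps":[0,-0.001,0.05,0,0,0, 0,-0.001,0.09,0,0,0, 0,-0.001,0.116,0,0,0, 0,-0.001,0.117,0,0,0, 0,-0.001,0.117,0,0,0]}'
python3 -m creep '{"steps":[0,0,0,0,0,0, 0,0,0,0,0,0, 0,0,0,0,0,0, 0,0,0,0,0,0, 0,0,0,0,0,0, 0,0,0,0,0,0]}' 0 40
python3 -m creep '{"steps":[0,0,-0.02,0,0,0, 0,0,-0.06,0,0,0, 0,0,-0.1,0,0,0, 0,0,-0.12,0,0,0, 0,0,-0.12,0,0,0]}'
python3 - <<'E'
from h import *
go(.6016,.1596,.12,96.06)
E
```

```text
t: 22.35
tcp_pos: [0.5696, -0.2568, 0.0098]
ee_rot: [0.001, -0.171, 0.985, -0.001]
ft_force: [-0.3, -0.2, 0.5]
grip_width: 0.0854
grip_force: 0.0
t: 23.1
tcp_pos: [0.5687, -0.2571, 0.0087]
ee_rot: [0.001, -0.171, 0.985, -0.0]
ft_force: [-0.2, 1.1, 7.4]
grip_width: 0.0492
grip_force: 41.4
t: 23.72
tcp_pos: [0.569, -0.2573, 0.1292]
ee_rot: [0.001, -0.171, 0.985, -0.001]
ft_force: [-0.2, -0.6, -0.5]
grip_width: 0.0488
grip_force: 42.2
shift [-0.1709  0.3816  0.0087] rot [-0.002  0.003  0.237] deg -13.6 j6 -0.77 tcp [ 0.569  -0.2573  0.1292] t 23.725
```

```bash
python3 -m creep '{"steps":[-0.02,0.045,0,0,0,0.05, -0.045,0.1,0,0,0,0.1, -0.067,0.15,0,0,0,0.2, -0.09,0.2,0,0,0,0.237, -0.112,0.25,0,0,0,0.237, -0.134,0.3,0,0,0,0.237, -0.155,0.345,0,0,0,0.237, -0.171,0.3815,0.02,0,0,0.237]}'
python3 -m creep '{"steps":[0,0,0.02,0,0,0, 0,0,0.04,0,0,0, 0,0,0.05,0,0,0, 0,0,0.05,0,0,0]}'
python3 - <<'E'
from h import *
go(.6016,.1596,.007,96.06)
E
```

```text
t: 24.72
tcp_pos: [0.6011, 0.1622, 0.1069]
ee_rot: [0.001, -0.054, 0.999, 0.0]
ft_force: [0.9, -0.6, -1.6]
grip_width: 0.0489
grip_force: 42.3
t: 25.22
tcp_pos: [0.5999, 0.1596, 0.0561]
ee_rot: [-0.001, -0.053, 0.999, -0.0]
ft_force: [0.5, -0.6, -1.6]
grip_width: 0.0491
grip_force: 42.2
shift [-0.0018 -0.0002  0.0491] rot [-0.    -0.002  0.   ] deg -0.0 j6 0.15 tcp [0.5999 0.1596 0.0561] t 25.225
```

```bash
python3 -m creep '{"steps":[-0.001,0,0.02,0,0,0, -0.001,0,0.038,0,0,0, -0.001,0,0.046,0,0,0, -0.001,0,0.05,0,0,0, -0.001,0,0.05,0,0,0]}'
python3 -m creep '{"steps":[0,0,0,0,0,0, 0,0,0,0,0,0, 0,0,0,0,0,0, 0,0,0,0,0,0]}' 1
python3 -m creep '{"steps":[0,0,-0.02,0,0,0, 0,0,-0.07,0,0,0, 0,0,-0.13,0,0,0, 0,0,-0.19,0,0,0, 0,0,-0.25,0,0,0, 0,0,-0.28,0,0,0, 0,0,-0.28,0,0,0]}'
python3 - <<'E'
from h import *
go(.427,-.139,.285,96.06)
E
```

```text
t: 25.85
tcp_pos: [0.602, 0.1601, 0.0077]
ee_rot: [0.0, -0.053, 0.999, 0.0]
ft_force: [-0.2, 0.6, -1.1]
grip_width: 0.049
grip_force: 42.2
t: 26.35
tcp_pos: [0.6018, 0.1601, 0.0074]
ee_rot: [0.0, -0.053, 0.999, -0.0]
ft_force: [0.1, -0.3, 0.3]
grip_width: 0.0853
grip_force: 0.0
t: 27.22
tcp_pos: [0.6027, 0.1604, 0.2901]
ee_rot: [0.002, -0.053, 0.999, 0.0]
ft_force: [0.8, 0.2, -0.4]
grip_width: 0.0855
grip_force: 0.0
shift [ 0.2065 -0.279   0.0039] rot [0.001 0.005 0.   ] deg -0.0 j6 0.15 tcp [0.6027 0.1604 0.2901] t 27.225
```

```bash
python3 -m creep '{"steps":[0.035,-0.045,0,0,0,0, 0.07,-0.095,0,0,0,0, 0.105,-0.14,0,0,0,0, 0.14,-0.19,0,0,0,0, 0.175,-0.235,0,0,0,0, 0.2065,-0.279,0,0,0,0, 0.2065,-0.279,0,0,0,0, 0.2065,-0.279,0,0,0,0]}'
python3 - <<'E'
from h import *
go(.427,-.139,.14,96.06)
E
```

```text
t: 28.22
tcp_pos: [0.4257, -0.1392, 0.2866]
ee_rot: [-0.0, -0.053, 0.999, 0.0]
ft_force: [-0.2, 1.1, 0.0]
grip_width: 0.0856
grip_force: 0.0
shift [-1.400e-03 -1.000e-04  1.466e-01] rot [ 0.001 -0.001 -0.001] deg 0.0 j6 -0.42 tcp [ 0.4257 -0.1392  0.2866] t 28.225
```

```bash
python3 -m creep '{"steps":[-0.001,0,0.04,0,0,0, -0.001,0,0.08,0,0,0, -0.001,0,0.12,0,0,0, -0.001,0,0.143,0,0,0, -0.001,0,0.143,0,0,0]}'
python3 -m creep '{"steps":[0,0,0,0,0,0, 0,0,0,0,0,0, 0,0,0,0,0,0, 0,0,0,0,0,0, 0,0,0,0,0,0, 0,0,0,0,0,0, 0,0,0,0,0,0, 0,0,0,0,0,0]}' 0 60
python3 -m creep '{"steps":[0,0,-0.01,0,0,0, 0,0,-0.03,0,0,0, 0,0,-0.05,0,0,0, 0,0,-0.05,0,0,0]}'
python3 - <<'E'
from h import *
go(.4902,.0442,.19,96.06)
c=cam("scene","d1")
cv2.imwrite("pics/d1.png",cv2.resize(c["pixels"][60:300,100:420][:,:,::-1],None,fx=2.5,fy=2.5))
E
```

```text
t: 28.85
tcp_pos: [0.4262, -0.1375, 0.1426]
ee_rot: [-0.002, -0.054, 0.999, 0.001]
ft_force: [0.5, -1.0, 1.0]
grip_width: 0.0854
grip_force: 0.0
t: 29.85
tcp_pos: [0.4274, -0.1391, 0.1451]
ee_rot: [0.001, -0.053, 0.999, -0.0]
ft_force: [0.0, 1.1, 5.7]
grip_width: 0.0241
grip_force: 58.7
t: 30.35
tcp_pos: [0.4276, -0.1394, 0.1955]
ee_rot: [0.001, -0.053, 0.999, -0.0]
ft_force: [0.4, -0.8, -5.3]
grip_width: 0.024
grip_force: 59.4
shift [-0.0816  0.176   0.0055] rot [-0.001  0.002  0.   ] deg -0.0 j6 -0.42 tcp [ 0.4276 -0.1394  0.1955] t 30.35
```

View pics/d1.png

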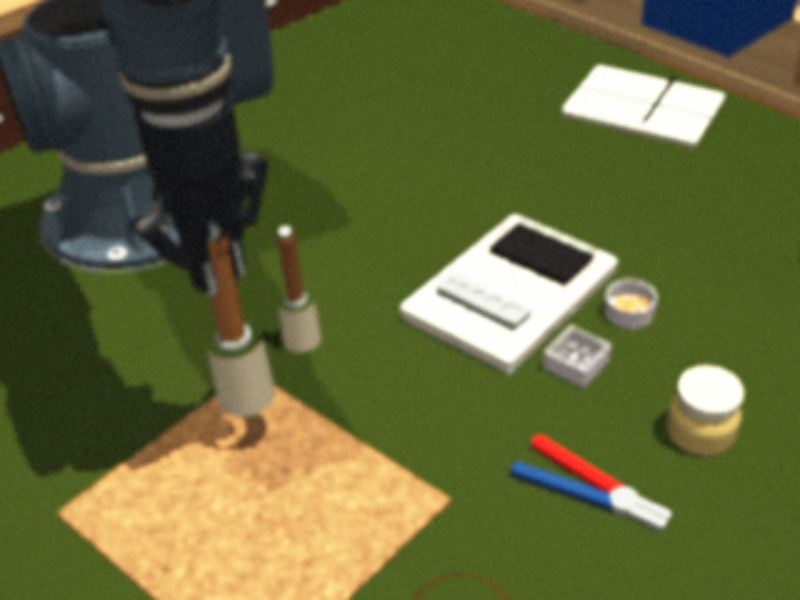

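The maul hangs upright, lifted clear of the mat (crop (240,370)). The pad, anvil and both tins are in place on and behind the slab. Next I set the maul down.

```bash
python3 -m creep '{"steps":[-0.012,0.025,0,0,0,0, -0.033,0.07,0,0,0,0, -0.055,0.12,0,0,0,0, -0.073,0.158,0,0,0,0, -0.0816,0.176,0,0,0,0, -0.0816,0.176,0.015,0,0,0, -0.0816,0.176,0.025,0,0,0, -0.0816,0.176,0.025,0,0,0]}'
python3 - <<'E'
from h import *
go(.4902,.0442,.143,96.06)
E
```

```text
t: 31.4
tcp_pos: [0.4882, 0.0437, 0.1679]
ee_rot: [-0.001, -0.053, 0.999, -0.0]
ft_force: [0.5, -1.1, -3.4]
grip_width: 0.0242
grip_force: 60.0
shift [-0.0022  0.0003  0.0249] rot [-0.    -0.003 -0.001] deg 0.0 j6 -0.02 tcp [0.4882 0.0437 0.1679] t 31.4
```

```bash
python3 -m creep '{"steps":[-0.001,0,0.01,0,0,0, -0.001,0,0.018,0,0,0, -0.001,0,0.022,0,0,0, -0.001,0,0.025,0,0,0, -0.001,0,0.026,0,0,0, -0.001,0,0.026,0,0,0]}'
python3 -m creep '{"steps":[0,0,0,0,0,0, 0,0,0,0,0,0, 0,0,0,0,0,0, 0,0,0,0,0,0, 0,0,0,0,0,0]}' 1
python3 -m creep '{"steps":[0,0,-0.02,0,0,0, 0,0,-0.06,0,0,0, 0,0,-0.1,0,0,0, 0,0,-0.15,0,0,0, 0,0,-0.17,0,0,0, 0,0,-0.17,0,0,0]}'
python3 -m creep '{"steps":[0,-0.05,0,0,0,0, 0,-0.1,0,0,0,0, 0,-0.15,0,0,0,0, 0,-0.2,0,0,0,0, 0,-0.25,0,0,0,0, 0,-0.3,0,0,0,0, 0,-0.3,0,0,0,0]}'
python3 - <<'E'
from h import *
t=cam("top");s=cam("scene","e1")
p=t["pixels"]
cv2.imwrite("pics/e1.png",np.hstack([cv2.resize(p[160:310,120:300][:,:,::-1],(480,400),interpolation=2),cv2.resize(s["pixels"][130:250,250:370][:,:,::-1],(320,400),interpolation=2)]))
h=cv2.cvtColor(p,cv2.COLOR_RGB2HSV).astype(int);S,V=h[...,1],h[...,2]
o=np.array([.4735,.2013]);a=np.radians(6.06);M=np.array([[np.cos(a),np.sin(a)],[-np.sin(a),np.cos(a)]])
r=rect(t,blob((V<75)&(S<150) if 0 else box(V<75,137,218,190,290),None,3),.032);print("pad",r,M@(r[:2]-o))
print("targets px", {k:proj(t,[*(o+M.T@np.array(q[:2])),q[2]]).round(1) for k,q in dict(anvil=(0,-.055,.034),rt=(.123,.055,.025),sq=(.123,-.055,.025),maultop=(0,-.158,.198),maulfoot=(0,-.158,0),pad=(0,.055,.032)).items()})
E
```

```text
t: 32.15
tcp_pos: [0.4905, 0.0447, 0.1434]
ee_rot: [0.0, -0.053, 0.999, -0.0]
ft_force: [0.7, 0.8, -3.9]
grip_width: 0.0242
grip_force: 60.0
t: 32.78
tcp_pos: [0.4905, 0.0446, 0.1434]
ee_rot: [0.0, -0.053, 0.999, -0.0]
ft_force: [-0.7, -0.1, -0.2]
grip_width: 0.0854
grip_force: 0.0
t: 33.52
tcp_pos: [0.4911, 0.0447, 0.3145]
ee_rot: [0.001, -0.053, 0.999, 0.0]
ft_force: [-0.3, -0.5, 0.3]
grip_width: 0.0854
grip_force: 0.0
t: 34.4
tcp_pos: [0.5218, -0.2566, 0.3106]
ee_rot: [-0.002, -0.051, 0.999, 0.001]
ft_force: [0.2, -0.4, 0.2]
grip_width: 0.0857
grip_force: 0.0Traceback (most recent call last):
  File "<stdin>", line 7, in <module>
  File "h.py", line 24, in blob
    return max(cs,key=cv2.contourArea)[:,0].astype(float)
           ~~~^^^^^^^^^^^^^^^^^^^^^^^^
ValueError: max() iterable argument is empty
```

View pics/e1.png

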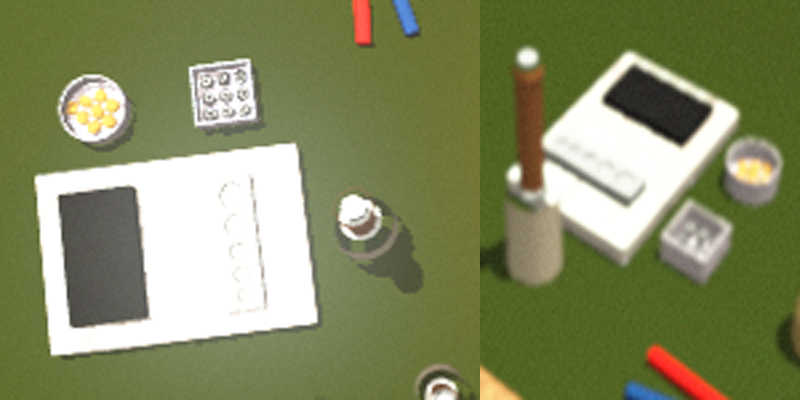

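Everything is standing: pad at crop (103,257), anvil's middle dish (238,252), round tin (95,109), square tin (226,94), maul top (354,205). I'll check these in the slab frame.

Run:
```python
from h import *
t=cam("top")
o=np.array([.4735,.2013]);a=np.radians(6.06);M=np.array([[np.cos(a),np.sin(a)],[-np.sin(a),np.cos(a)]])
for n,q in dict(pad=(103,257,.032),anvil=(238,252,.032),rt=(95,109,.025),sq=(226,94,.025),maul=(354,205,.198)).items():
    print(n,(M@(plane(t,[[120+q[0]*.375,160+q[1]*.375]],q[2])[0,:2]-o)).round(4))
P=plane(t,np.array([[58,195],[134,187],[148,318],[72,327]])*.375+[120,160],.032)[:,:2]-o;P=P@M.T;print(P.round(3))
s=state();print(s["t"],abs(s["qd"]).max())
```

```text
pad [-0.001   0.0554]
anvil [-0.0108 -0.0545]
rt [0.1226 0.0521]
sq [ 0.1209 -0.0581]
maul [ 0.0005 -0.1584]
[[ 0.054  0.088]
 [ 0.053  0.024]
 [-0.054  0.024]
 [-0.054  0.086]]
34.55 0.018522184977309793
```

```bash
python3 -c "
from workcell import *
print(sign_off())"
```

```text
the job is handed in; nothing more can be done
None
```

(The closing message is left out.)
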